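Thickness strip out of the damp box

ROBOT

A 6-joint arm with a two-finger parallel gripper is mounted at the origin on a cart in front of the work surface, level with it; the furniture and walls round the work are solid. World frame = base frame: x ahead of the robot, y to its left, z up, the work surface at z = 0. Lengths are in m, angles in rad, forces in N, time in s.
With the tool pointing down it reaches from about 0.35 to 0.875 m from the base axis. Payload 15.5 kg.
Tool frame: the origin (TCP) lies between the finger pads; the fingertips stand ahead of it and the grasp point (between the pads) is the TCP (r.nose_length is the y of the fingertips in the tool frame, in m); y points along the fingers, x is the direction in which the jaws open and shut, and the axes are right-handed (so a half turn about y gives the same grasp; the last joint's range is limited). The gripper opens to 85 mm and grips with 20 to 120 N. Pads are 22 mm wide; open, the fingers measure 114 mm over their backs; the gripper's body (76 mm by 85 mm) begins 54 mm behind the grasp point. The pads swing forward as they close: fully open they stand 13 mm farther back than shut.
Start: joints at [1.19, 0.494, 1.345, -0, 1.302, -0.096], TCP at [0.176, 0.6, 0.25] pointing down, gripper open.
Joint ranges: [-2.91, 2.91], [-0.82, 2.16], [0.22, 2.67], [-1.22, 4.37], [0.12, 2.79], [-3.08, 3.08]. Speed limits (rad/s): [1.89, 1.89, 2.57, 3.01, 3.01, 3.01].

INTERFACE

Orientations are given as a rotation vector (axis times angle).
In Python, from rig import telemetry, viewer, r, models gives the robot as it stands. The module is installed in compiled form; this text tells all that it offers.
- The arm moves only by the shell command python3 -m crank 'ROWS' [FORCE]. ROWS is JSON, a list of rows, each a list of 3 entries, a list of its own where there are three numbers: the shift along the world's x, y, z in cm, then the turn, a rotation vector about the world's x, y, z in rad, then the finger opening in cm, from 0 to 8.54. In form: [[[dx, dy, dz], [wx, wy, wz], claw], ...]. A call has 1 to 20 rows; each row shifts and turns the commanded pose from where the row before left it; what a row does not reach is not made up. A row lasts 1/12 s, in which the tool goes at most 41.7 mm and 7.16 degrees, less where a joint would pass 70% of its speed; a pose out of reach is approached as far as the arm can. A call with a gripper value outside its range is refused whole. The fingers move at their own pace and stop on an object; FORCE is the grip in N (left out, the last holds). Time passes only in rows, so rows that do not move let the fingers close. It gives the time, the measured TCP pose, the force and the opening at its end, in the units of the state.
- telemetry.observe(): the state, without advancing time (a new reading comes with each control period).
- viewer.camera(name): name is "scene" or "top"; returns the picture (400x640x3 uint8, red, green, blue); there is no depth.
- viewer.camera_info(name): a dict with "K" (3x3 intrinsics, pixels), "R" (3x3) and "t" (3): a world point X has camera coordinates R X + t. Camera axes: x right, y down, z forward; pixel columns grow to the right and rows downward; lengths in m; the calibration is good to about 2 mm. A picture is of the moment at which its call begins. camera_info takes no time and is no camera call.
- r.close_job(): hands the job in, once; it reports no verdict.
Trained networks look in the newest picture that a camera, given by its name, has taken for a name from the list of things; names that differ only in an ending like _2 or _b are one class to them, and where a whole thing is asked for, a point or a joint stands for the part that bears it (a point fixed in the world has none). Each returns a list of dicts, best first, with "p" (0 to 1); they miss things now and then, are a little off and sometimes report something else, mostly with a low value. They report only what shows in the picture. A call takes as long as a camera call. They do not tell look-alikes from the thing itself.
- models.spot_in(thing, camera): "box" ([left, top, right, bottom] in pixels, round what is visible of it).
- models.silhouettes(thing, camera): "pixels" (400x640 bool, what is visible of it) and "box" ([left, top, right, bottom] in pixels, round what is visible of it).
The state is a dict: "time_s": time; "q": joint angles; "qd": joint speeds; "tau": joint torques, N m; "tcp_pos": TCP position; "eef_rot": TCP orientation; "wrist_force": force on the tool from outside, world axes, zero at the start; "ft_torque": the same for the moment, N m; "gripper_width": opening from 0.0 (shut) to 1.0 (fully open).
Only numpy, scipy, OpenCV 4.12 (cv2) and the standard library are available. Lean on these libraries where they do the work, as an engineer would, in place of code of your own. Each camera call takes 0.05 s, during which the arm holds its last target.

TASK

The wooden thickness strip is needed for rolling, but it lies in the low damp box, longer than the hatch, with two small closed cartons hemming it in. First take both cartons out and stack them squarely, one on the other, on the matching carton that stands on the worktop to the left of the box, then turn or tilt the strip so that it comes out through the hatch. Finish holding the strip in the gripper, still and roughly level, its whole length at least 10 cm above the box cover and touching nothing else; do not let it go, leave the stack of three standing, and do not disturb the ring cutter, the wooden rib or the wooden stamp.

Things in the scene. Friction and masses are not known exactly. Their poses are not given: they have to be found in the camera images.
- hatch (a point): centre of the square hatch in the cover of the damp box, on the cover's upper face, 39 mm above the worktop. The low wooden box with a pale plaster floor is fixed to the worktop, outside 184 mm along x and 218 mm along y of this frame, 39 mm high; hatch 164 x 164 mm, its edges along x and y, z up. The cover is 6 mm thick; beneath it the inside is 172 mm along x and 206 mm along y, the floor's upper face 33 mm below this point, 27 mm free between floor and cover.
- damp_box: the damp box; origin on the worktop under the centre of the hatch, axes as for the hatch
- strip_mid (a point): centre of the wooden thickness strip, a plain light wooden bar 194 x 11 x 6 mm, its length along y of this frame, its width (11 mm) along x, about 0.02 kg. It starts flat on the floor of the damp box under the hatch, roughly along the box's y, its ends under the cover, its centre 30 mm below the cover's upper face; shorter than the inside but longer than the hatch's side, it passes the hatch level only when turned roughly corner to corner.
- strip: the wooden strip; origin at the centre of its underside, axes as for its centre
- strip_end_a (a point): end at +y of the 194 mm strip, 1 mm in from the end face, half-way through its thickness
- strip_end_b (a point): end at -y of the 194 mm strip, 1 mm in from the end face, half-way through its thickness
- carton_1_mid (a point): one small closed brown cardboard carton, a 50 x 50 x 45 mm upright block with a strip of paper tape over its lid, about 0.15 kg; this point is its centre, z up, x and y square to its sides; starts on the floor of the damp box beside the strip, on the box's +x (far) side, reaching 12 mm above the cover
- carton_1: the same carton; origin at the centre of its underside
- carton_2_mid (a point): one small closed brown cardboard carton, a 50 x 50 x 45 mm upright block with a strip of paper tape over its lid, about 0.15 kg; this point is its centre, z up, x and y square to its sides; starts on the floor of the damp box beside the strip, on the box's -x (near) side, reaching 12 mm above the cover
- carton_2: the same carton; origin at the centre of its underside
- base_carton_mid (a point): the third small closed brown cardboard carton, a 50 x 50 x 45 mm upright block with a strip of paper tape over its lid, about 0.15 kg; this point is its centre, z up, x and y square to its sides; it stands loose on the worktop to the left of the box and is the foot of the stack
- base_carton: the same carton; origin at the centre of its underside
- cutter: bystander: round metal ring cutter, 67 mm wide, 22 mm high, on the worktop at the right of the box; origin at the centre of its underside
- rib: bystander: flat wooden rib, 58 x 109 x 8 mm, on the worktop at the far right, beside the vice; origin at the centre of its underside
- stamp: bystander: turned wooden stamp, 33 mm wide, 62 mm high, standing beyond the box; origin at the centre of its underside
Mind the look-alikes: they are no part of the job. What is shaped like the base_carton but blue or green is not meant.

How it is judged:
On the way, in this order (a step that is already met when the one before it is completed fails the run):
1. one carton from the box set squarely on the carton on the worktop and let go (((height (world z) of carton_1_mid between 0.0605 and 0.0745 m and horizontal distance between carton_1_mid and base_carton_mid below 0.015 m and angle between carton_1_mid's own z axis and vertical below 0.06 rad and (angle between the x axis of carton_1_mid and the x axis of base_carton_mid, either way round below 0.2 rad or angle between the x axis of carton_1_mid and the y axis of base_carton_mid, either way round below 0.2 rad) and contact force between carton_1 and the fingers below 0.1 N) or (height (world z) of carton_2_mid between 0.0605 and 0.0745 m and horizontal distance between carton_2_mid and base_carton_mid below 0.015 m and angle between carton_2_mid's own z axis and vertical below 0.06 rad and (angle between the x axis of carton_2_mid and the x axis of base_carton_mid, either way round below 0.2 rad or angle between the x axis of carton_2_mid and the y axis of base_carton_mid, either way round below 0.2 rad) and contact force between carton_2 and the fingers below 0.1 N))), for 0.2 s.
2. the other carton set squarely on top and let go ((((height (world z) of carton_1_mid between 0.0605 and 0.0745 m and horizontal distance between carton_1_mid and base_carton_mid below 0.015 m and angle between carton_1_mid's own z axis and vertical below 0.06 rad and (angle between the x axis of carton_1_mid and the x axis of base_carton_mid, either way round below 0.2 rad or angle between the x axis of carton_1_mid and the y axis of base_carton_mid, either way round below 0.2 rad) and contact force between carton_1 and the fingers below 0.1 N) and (height (world z) of carton_2_mid between 0.1055 and 0.1195 m and horizontal distance between carton_2_mid and base_carton_mid below 0.015 m and angle between carton_2_mid's own z axis and vertical below 0.06 rad and (angle between the x axis of carton_2_mid and the x axis of base_carton_mid, either way round below 0.2 rad or angle between the x axis of carton_2_mid and the y axis of base_carton_mid, either way round below 0.2 rad) and contact force between carton_2 and the fingers below 0.1 N)) or ((height (world z) of carton_2_mid between 0.0605 and 0.0745 m and horizontal distance between carton_2_mid and base_carton_mid below 0.015 m and angle between carton_2_mid's own z axis and vertical below 0.06 rad and (angle between the x axis of carton_2_mid and the x axis of base_carton_mid, either way round below 0.2 rad or angle between the x axis of carton_2_mid and the y axis of base_carton_mid, either way round below 0.2 rad) and contact force between carton_2 and the fingers below 0.1 N) and (height (world z) of carton_1_mid between 0.1055 and 0.1195 m and horizontal distance between carton_1_mid and base_carton_mid below 0.015 m and angle between carton_1_mid's own z axis and vertical below 0.06 rad and (angle between the x axis of carton_1_mid and the x axis of base_carton_mid, either way round below 0.2 rad or angle between the x axis of carton_1_mid and the y axis of base_carton_mid, either way round below 0.2 rad) and contact force between carton_1 and the fingers below 0.1 N)))), for 0.2 s.
3. the strip held in the gripper, clear above the box (height (world z) of each of strip_end_a, strip_end_b above 0.12 m and contact force between strip and the fingers above 0.3 N and contact force between strip and damp_box below 0.05 N and contact force between strip and carton_1 below 0.05 N and contact force between strip and carton_2 below 0.05 N and contact force between strip and base_carton below 0.05 N), for 0.2 s.
At the end, for the whole second after the job is handed in: The fingers hold the strip nearly still, both ends more than 120 mm above the worktop, touching neither box nor cartons; the three cartons stand as one upright column, both upper ones within 15 mm of the lowest's centre and square to it within 0.2 rad, not touched by the fingers (all of step 3 and (((height (world z) of carton_1_mid between 0.0605 and 0.0745 m and horizontal distance between carton_1_mid and base_carton_mid below 0.015 m and angle between carton_1_mid's own z axis and vertical below 0.06 rad and (angle between the x axis of carton_1_mid and the x axis of base_carton_mid, either way round below 0.2 rad or angle between the x axis of carton_1_mid and the y axis of base_carton_mid, either way round below 0.2 rad) and contact force between carton_1 and the fingers below 0.1 N) and (height (world z) of carton_2_mid between 0.1055 and 0.1195 m and horizontal distance between carton_2_mid and base_carton_mid below 0.015 m and angle between carton_2_mid's own z axis and vertical below 0.06 rad and (angle between the x axis of carton_2_mid and the x axis of base_carton_mid, either way round below 0.2 rad or angle between the x axis of carton_2_mid and the y axis of base_carton_mid, either way round below 0.2 rad) and contact force between carton_2 and the fingers below 0.1 N)) or ((height (world z) of carton_2_mid between 0.0605 and 0.0745 m and horizontal distance between carton_2_mid and base_carton_mid below 0.015 m and angle between carton_2_mid's own z axis and vertical below 0.06 rad and (angle between the x axis of carton_2_mid and the x axis of base_carton_mid, either way round below 0.2 rad or angle between the x axis of carton_2_mid and the y axis of base_carton_mid, either way round below 0.2 rad) and contact force between carton_2 and the fingers below 0.1 N) and (height (world z) of carton_1_mid between 0.1055 and 0.1195 m and horizontal distance between carton_1_mid and base_carton_mid below 0.015 m and angle between carton_1_mid's own z axis and vertical below 0.06 rad and (angle between the x axis of carton_1_mid and the x axis of base_carton_mid, either way round below 0.2 rad or angle between the x axis of carton_1_mid and the y axis of base_carton_mid, either way round below 0.2 rad) and contact force between carton_1 and the fingers below 0.1 N))) and linear speed of strip below 0.03 m/s and linear speed of each of carton_1, carton_2 below 0.02 m/s and angle between base_carton_mid's own z axis and vertical below 0.06 rad and height (world z) of base_carton_mid below 0.03 m); the arm keeps its last pose, push and grip.
It fails at once if the ring cutter was pushed more than 25 mm or tipped over (distance of cutter from where it was at the start of the episode above 0.025 m or angle between cutter's own z axis and vertical above 0.5 rad).
It fails at once if the wooden rib was pushed more than 25 mm or tipped over (distance of rib from where it was at the start of the episode above 0.025 m or angle between rib's own z axis and vertical above 0.5 rad).
It fails at once if the wooden stamp was pushed more than 25 mm or tipped over (distance of stamp from where it was at the start of the episode above 0.025 m or angle between stamp's own z axis and vertical above 0.5 rad).
It also fails if it takes over 61 s, if anything falls off the work surface, if the arm or the gripper's body presses on something with over 40 N, if the wrist force passes 120 N, or if a joint passes its speed limit or range.

## Working session

There is one attempt and no reset: what is moved stays moved. The work goes in short steps, Python scripts to look and compute and a shell command to move; the robot and the scene stay as the last step left them, time stands still between calls to the robot, and variables do not carry over. Pictures are saved under pics/ and viewed, and the job is handed in when it is done.

```bash
mkdir -p pics; ls; python3 - <<'E'
from rig import telemetry, viewer, r, models
import cv2, numpy as np
print(telemetry.observe()); print(r.nose_length)
for n in ("scene","top"):
    im=viewer.camera(n); cv2.imwrite(f"pics/{n}0.png",im[:,:,::-1])
    ci=viewer.camera_info(n); print(n,{k:np.round(v,4).tolist() for k,v in ci.items()})
E
```

```text
pics
{'time_s': 0.0, 'q': array([ 1.19050487e+00,  4.94216773e-01,  1.34612839e+00, -2.45665831e-05,
        1.30249833e+00, -9.54893009e-02]), 'qd': array([ 0.00135089, -0.0007054 , -0.00203743, -0.00053848, -0.00014783,
        0.0009853 ]), 'tau': array([ 5.87843306e-05, -8.82125688e+01, -3.83878613e+01, -6.03346237e-06,
        1.01409975e-02,  5.61072102e-05]), 'tcp_pos': array([0.17547728, 0.59951077, 0.24968028]), 'eef_rot': array([-1.33125837, -0.99610671,  0.99786202]), 'wrist_force': array([-0.17971954,  0.46128549,  0.13491202]), 'ft_torque': array([ 0.00107121, -0.03094843,  0.00954859]), 'gripper_width': 1.001240556673987}
0.019
scene {'K': [[413.5045, 0.0, 316.6447], [0.0, 413.5045, 204.4762], [0.0, 0.0, 1.0]], 'R': [[0.7399, -0.6727, 0.01], [-0.4669, -0.5242, -0.7122], [0.4843, 0.5222, -0.7019]], 't': [-0.4074, 0.3097, 0.7521]}
top {'K': [[411.9743, 0.0, 312.3465], [0.0, 411.9743, 203.5943], [0.0, 0.0, 1.0]], 'R': [[-0.0047, -1.0, 0.0033], [-0.9966, 0.0044, -0.0821], [0.0821, -0.0037, -0.9966]], 't': [-0.0126, 0.5152, 0.9897]}
```

View pics/scene0.png

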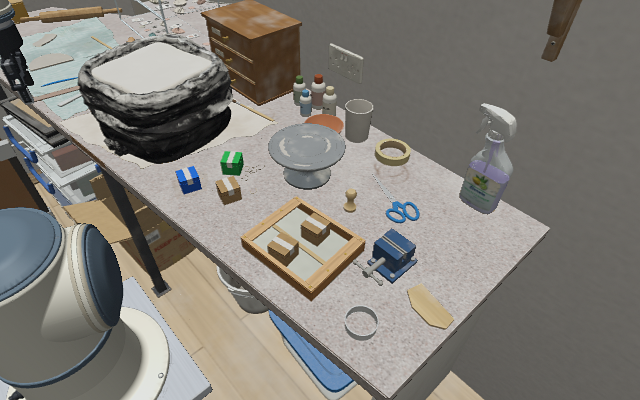

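View pics/top0.png

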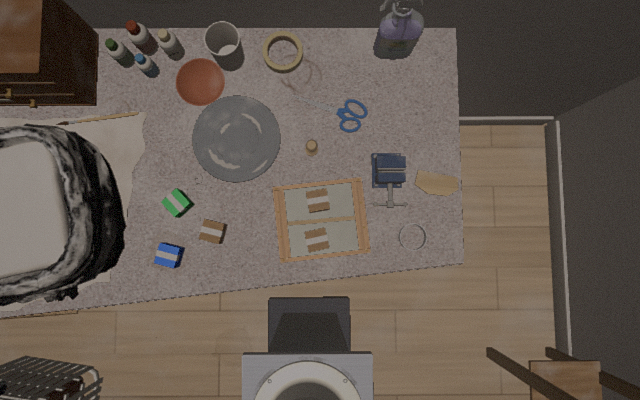

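```bash
cat > h.py <<'E'
import numpy as np, cv2
from rig import telemetry, viewer, r, models
CI={n:viewer.camera_info(n) for n in("scene","top")}
def proj(n,P):
    c=CI[n]; X=np.atleast_2d(P)@np.array(c["R"]).T+np.array(c["t"]); p=X@np.array(c["K"]).T; return p[:,:2]/p[:,2:]
def back(n,uv,z):
    c=CI[n];R=np.array(c["R"]);t=np.array(c["t"]);K=np.array(c["K"])
    C=-R.T@t; d=R.T@np.linalg.solve(K,[uv[0],uv[1],1.]); s=(z-C[2])/d[2]; return C+s*d
def block(x,y,yaw,z0,z1,sx=.05,sy=.05):
    c,s=np.cos(yaw),np.sin(yaw)
    return np.array([[x+c*a*sx/2-s*b*sy/2,y+s*a*sx/2+c*b*sy/2,z] for z in(z0,z1) for a,b in((-1,-1),(1,-1),(1,1),(-1,1))])
def mask_of(n,P,S=4):
    h=cv2.convexHull((proj(n,P)).astype(np.float32)).reshape(-1,2)
    m=np.zeros((400*S,640*S),np.uint8); cv2.fillPoly(m,[np.round((h+.5)*S-.5).astype(np.int32)],1)
    return cv2.resize(m.astype(np.float32),(640,400),interpolation=cv2.INTER_AREA)
def crop(n,u0,v0,u1,v1,S,name,draw=()):
    im=viewer.camera(n)[v0:v1,u0:u1,::-1]
    im=cv2.resize(im,None,fx=S,fy=S,interpolation=cv2.INTER_CUBIC)
    for P,col in draw:
        q=((proj(n,P)+.5-[u0,v0])*S).astype(np.int32)
        for a,b in [(0,1),(1,2),(2,3),(3,0),(4,5),(5,6),(6,7),(7,4),(0,4),(1,5),(2,6),(3,7)] if len(q)==8 else [(i,i+1) for i in range(len(q)-1)]:
            cv2.line(im,tuple(map(int,q[a])),tuple(map(int,q[b])),col,1,cv2.LINE_AA)
    cv2.imwrite("pics/"+name,im)
E
python3 - <<'E'
from h import *
crop("top",140,160,400,280,3,"t1.png")
crop("scene",160,130,400,310,3,"s1.png")
for n in("top","scene"):
    for th in ("carton_1","strip","damp_box","base_carton","cutter","rib","stamp"):
        for d in models.silhouettes(th,n)[:6]:
            m=d["pixels"]; v,u=np.nonzero(m); print(n,th,round(d["p"],2),[round(x,1) for x in d["box"]],m.sum(),u.mean().round(1),v.mean().round(1), back(n,(u.mean(),v.mean()),.03).round(3))
E
```

```text
top carton_1 0.79 [306.8, 189.2, 328.6, 210.2] 444 317.5 200.2 [ 0.523 -0.028  0.03 ]
top carton_1 0.79 [303.0, 228.3, 326.0, 253.4] 411 316.5 239.1 [ 0.428 -0.025  0.03 ]
top strip 0.69 [287.2, 217.6, 353.9, 223.8] 317 318.7 220.3 [ 0.474 -0.03   0.03 ]
top strip 0.64 [303.4, 229.7, 326.6, 251.9] 430 316.3 239.8 [ 0.427 -0.024  0.03 ]
top strip 0.41 [412.8, 169.4, 457.7, 196.3] 848 435.8 183.0 [ 0.564 -0.317  0.03 ]
top strip 0.35 [306.0, 185.8, 327.7, 212.4] 447 318.0 200.1 [ 0.523 -0.029  0.03 ]
top damp_box 0.94 [275.3, 176.3, 371.2, 265.6] 5639 321.4 219.9 [ 0.475 -0.037  0.03 ]
top base_carton 0.83 [153.8, 242.8, 188.1, 266.9] 612 169.2 254.9 [0.392 0.33  0.03 ]
top base_carton 0.6 [200.4, 218.6, 220.8, 244.4] 466 212.7 231.3 [0.448 0.226 0.03 ]
top base_carton 0.56 [159.8, 190.0, 192.7, 214.9] 564 177.1 202.5 [0.519 0.314 0.03 ]
top cutter 0.73 [399.5, 219.4, 428.2, 253.3] 110 417.4 236.2 [ 0.434 -0.269  0.03 ]
top rib 0.71 [415.2, 169.9, 457.2, 193.7] 856 436.3 183.0 [ 0.564 -0.318  0.03 ]
top stamp 0.45 [305.9, 138.9, 318.8, 155.7] 176 310.9 147.7 [ 0.652 -0.012  0.03 ]
scen
[... 161 characters left out ...]
7  0.03 ]
scene strip 0.66 [270.3, 224.8, 321.7, 260.7] 192 302.8 247.2 [ 0.465 -0.048  0.03 ]
scene damp_box 0.83 [242.3, 195.4, 365.5, 301.7] 5722 303.7 248.0 [ 0.465 -0.051  0.03 ]
scene base_carton 0.9 [215.9, 177.3, 240.5, 202.8] 524 228.2 189.8 [0.446 0.224 0.03 ]
scene base_carton 0.81 [220.8, 150.0, 240.0, 175.1] 492 231.5 162.7 [0.515 0.311 0.03 ]
scene base_carton 0.73 [179.0, 164.8, 202.5, 195.5] 470 188.1 179.6 [0.39  0.328 0.03 ]
scene cutter 0.63 [347.8, 304.1, 380.6, 339.2] 376 360.6 321.9 [ 0.426 -0.263  0.03 ]
scene rib 0.61 [406.5, 284.4, 455.3, 331.1] 1159 428.5 307.3 [ 0.55  -0.331  0.03 ]
scene stamp 0.6 [346.8, 186.1, 357.0, 215.7] 205 350.1 200.7 [ 0.652 -0.013  0.03 ]
```

View pics/t1.png

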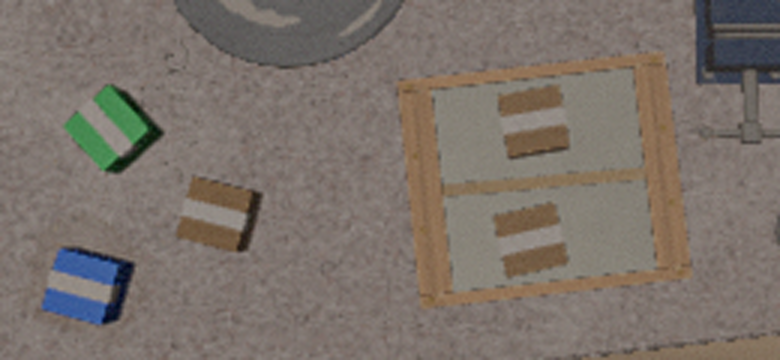

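View pics/s1.png

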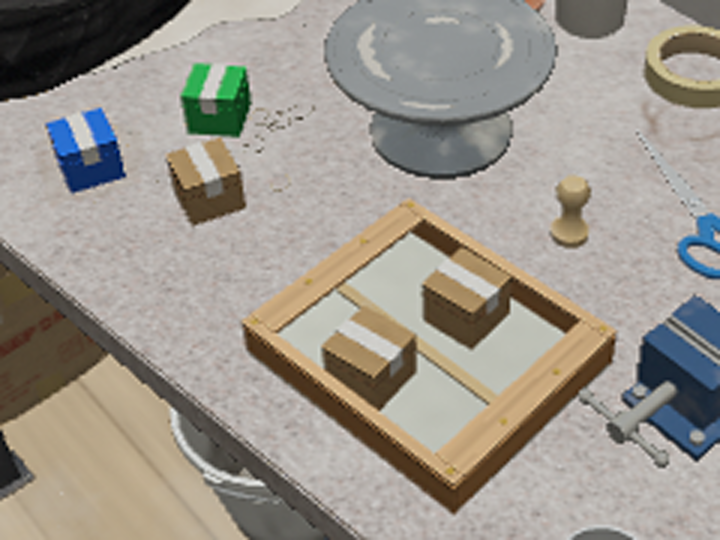

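```bash
cat > fit.py <<'E'
from h import *
from scipy.optimize import minimize
def fit(items, x0, z0, z1, sx=.05, sy=.05):
    # items: list (cam, mask)
    def cost(p):
        P=block(p[0]*.01,p[1]*.01,p[2]*.1,z0,z1,sx,sy); c=0
        for n,m in items:
            q=mask_of(n,P); mm=m.astype(np.float32); c+=1-np.minimum(q,mm).sum()/np.maximum(q,mm).sum()
        return c/len(items)
    best=None
    for y in (x0[2],x0[2]+.25,x0[2]-.25):
        s=minimize(cost,[x0[0]*100,x0[1]*100,y*10],method="Nelder-Mead",options=dict(initial_simplex=[[x0[0]*100+a,x0[1]*100+b,y*10+c] for a,b,c in((0,0,0),(.8,0,0),(0,.8,0),(0,0,1.5))],maxiter=120,xatol=.005,fatol=1e-4))
        if best is None or s.fun<best.fun: best=s
    p=best.x; return p[0]*.01,p[1]*.01,p[2]*.1,best.fun
def masks(th,approx,tol=.03,z=.03):
    out=[]
    for n in("top","scene"):
        viewer.camera(n)
        c=[]
        for d in models.silhouettes(th,n):
            m=d["pixels"];v,u=np.nonzero(m)
            if len(u)<50: continue
            e=np.linalg.norm(back(n,(u.mean(),v.mean()),z)[:2]-approx)
            c.append((e,n,m))
        c.sort(key=lambda t:t[0])
        if c and c[0][0]<tol: out.append((n,c[0][2]))
    return out
E
python3 - <<'E'
from fit import *
D=[]
for nm,th,a,z0,yaw in (("c1","carton_1",(.523,-.028),.006,.1),("c2","carton_2",(.428,-.022),.006,.1),("base","base_carton",(.447,.225),0,-.2)):
    M=masks(th,np.array(a))
    for it in (M,M[:1],M[1:]):
        f=fit(it,(a[0],a[1],yaw),z0,z0+.045); print(nm,len(it),np.round(f,4))
        if len(it)==2: D.append((block(*f[:3],z0,z0+.045),(0,0,255)))
# box
viewer.camera("top"); viewer.camera("scene")
its=[]
for n in("top","scene"): its.append((n,models.silhouettes("damp_box",n)[0]["pixels"]))
f=fit(its,(.475,-.037,.1),0,.039,.184,.218); print("box",np.round(f,4)); D.append((block(*f[:3],0,.039,.184,.218),(0,255,0)))
crop("top",190,160,400,280,3.8,"t2.png",D); crop("scene",200,160,380,310,4,"s2.png",D)
E
```

```text
c1 2 [ 0.5226 -0.0267  0.1824  0.0729]
c1 1 [ 0.522  -0.0275  0.1783  0.065 ]
c1 1 [ 0.5235 -0.0252  0.1604  0.0563]
c2 2 [ 0.4275 -0.0227  0.2269  0.0893]
c2 1 [ 0.4272 -0.0231  0.2105  0.0672]
c2 1 [ 0.4311 -0.0211  0.2036  0.0854]
base 2 [ 0.45    0.228  -0.2453  0.0795]
base 1 [ 0.45    0.2268 -0.2614  0.0509]
base 1 [ 0.4504  0.2316 -0.2698  0.0435]
box [ 0.4767 -0.0346  0.1104  0.2263]
```

View pics/t2.png

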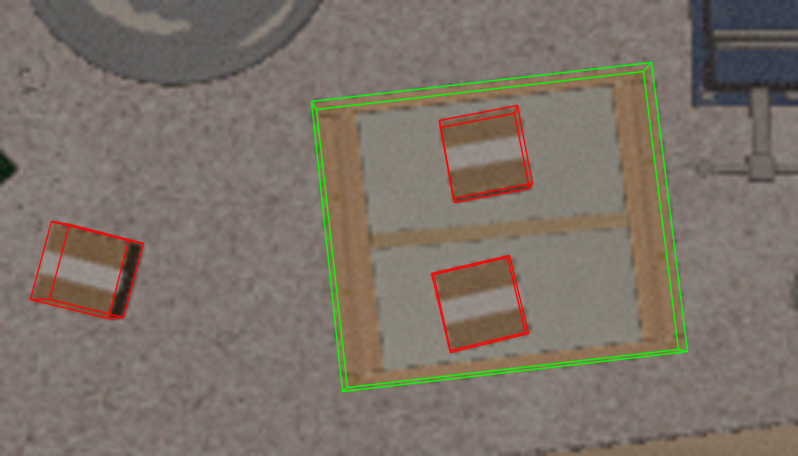

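View pics/s2.png

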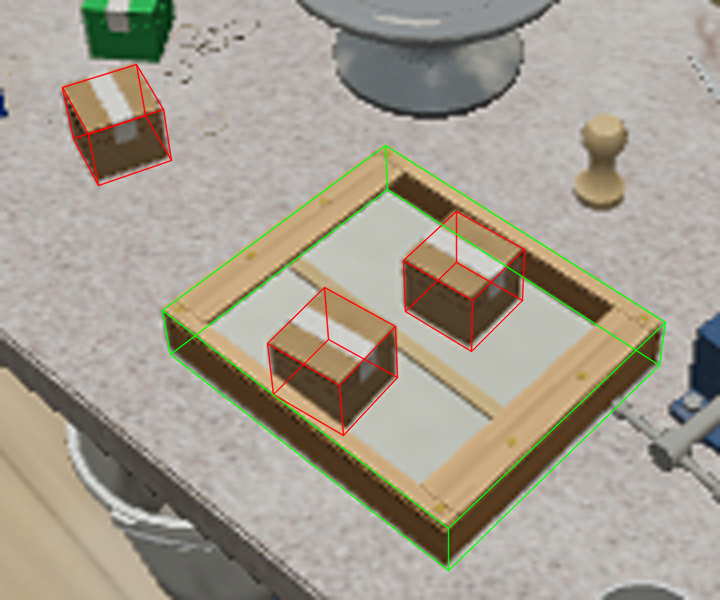

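```bash
python3 - <<'E'
from h import *
D=[(block(.450,.228,-.25,0,.045),(0,0,255))]
crop("top",190,210,235,250,12,"t3.png",D); crop("scene",205,165,250,210,12,"s3.png",D)
a=cv2.imread("pics/t3.png");b=cv2.imread("pics/s3.png")[:480]
D=[(block(.5226,-.0267,.18,0.006,.051),(0,0,255)),(block(.429,-.0227,.21,0.006,.051),(0,0,255))]
cv2.imwrite("pics/b3.png",cv2.resize(np.hstack([a[:480],b]),None,fx=.74,fy=.74))
crop("top",295,185,340,260,8,"t4.png",D); crop("scene",260,205,340,265,8,"s4.png",D)
a=cv2.imread("pics/t4.png");b=cv2.imread("pics/s4.png"); b=cv2.resize(b,None,fx=600/480,fy=600/480)
cv2.imwrite("pics/b4.png",cv2.resize(np.hstack([a,b]),None,fx=.68,fy=.68))
E
```

```text
(no output)
```

View pics/b3.png

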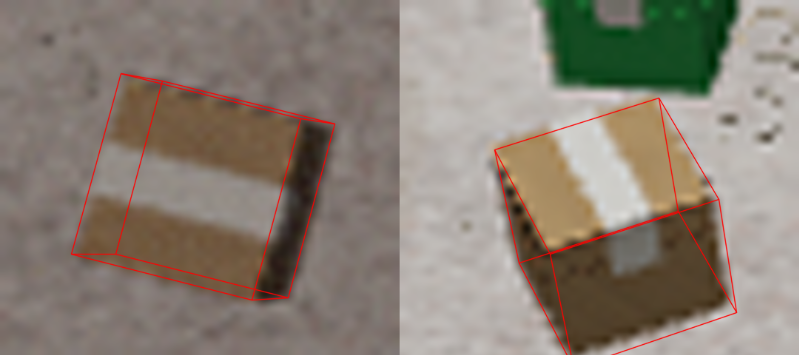

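View pics/b4.png

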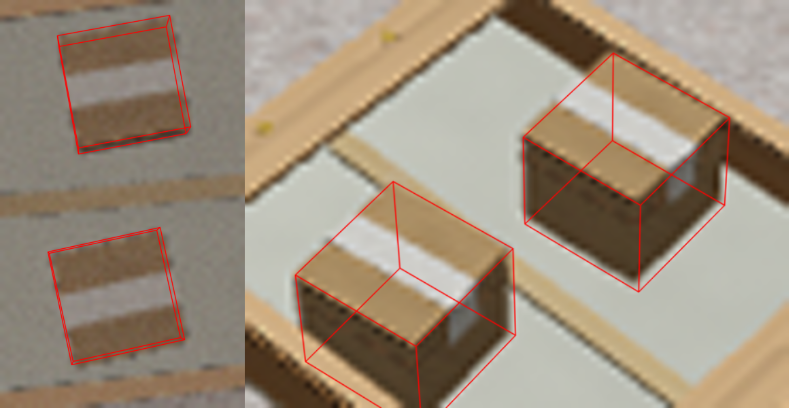

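```bash
python3 - <<'E'
from h import *
from scipy.spatial.transform import Rotation as Rn
s=telemetry.observe(); R=Rn.from_rotvec(s["eef_rot"]).as_matrix(); print("tool axes cols\n",R.round(3))
for uv in ((105,140),(150,160),(190,155),(232,125)): print("rock base scene",uv,back("scene",uv,0).round(3))
for z in (.1,.15,.2):
    print(z,[back("top",uv,z).round(3).tolist() for uv in ((125,210),(100,270),(60,295),(10,300))])
    print(z,"sc",[back("scene",uv,z).round(3).tolist() for uv in ((80,95),(150,110),(230,80),(160,40))])
print("stand rim", back("top",(237,181),.07), back("scene",(307,165),.07),back("scene",(307,187),0))
E
```

```text
tool axes cols
 [[ 0.281  0.    -0.96 ]
 [ 0.96   0.     0.281]
 [ 0.    -1.    -0.   ]]
rock base scene (105, 140) [0.307 0.693 0.   ]
rock base scene (150, 160) [0.364 0.512 0.   ]
rock base scene (190, 155) [0.463 0.456 0.   ]
rock base scene (232, 125) [0.643 0.505 0.   ]
0.1 [[0.496, 0.408, 0.1], [0.362, 0.459, 0.1], [0.308, 0.546, 0.1], [0.297, 0.656, 0.1]]
0.1 sc [[0.314, 0.81, 0.1], [0.434, 0.592, 0.1], [0.708, 0.59, 0.1], [0.684, 1.018, 0.1]]
0.15 [[0.493, 0.385, 0.15], [0.366, 0.434, 0.15], [0.314, 0.516, 0.15], [0.305, 0.62, 0.15]]
0.15 sc [[0.296, 0.71, 0.15], [0.407, 0.508, 0.15], [0.66, 0.506, 0.15], [0.638, 0.901, 0.15]]
0.2 [[0.489, 0.363, 0.2], [0.37, 0.409, 0.2], [0.321, 0.486, 0.2], [0.312, 0.584, 0.2]]
0.2 sc [[0.278, 0.609, 0.2], [0.38, 0.424, 0.2], [0.612, 0.422, 0.2], [0.592, 0.785, 0.2]]
stand rim [0.56505915 0.16158857 0.07      ] [0.63250057 0.12833613 0.07      ] [6.26924028e-01 1.22664770e-01 1.11022302e-16]
```

```bash
python3 -m crank '[[[1.3,-3.9,0],[0,0,0.05],8.5],[[1.3,-3.9,0],[0,0,0.05],8.5],[[1.3,-3.9,0],[0,0,0.05],8.5],[[1.3,-3.9,0],[0,0,0.05],8.5],[[1.3,-3.9,0],[0,0,0.05],8.5],[[1.3,-3.9,0],[0,0,0.05],8.5],[[1.3,-3.9,0],[0,0,0.05],8.5],[[1.3,-3.9,0],[0,0,0.05],8.5],[[1.8,-3.4,0],[0,0,0.05],8.5],[[1.8,-3.4,0],[0,0,0.05],8.5],[[1.8,-3.4,0],[0,0,0],8.5],[[1.8,-3.4,0],[0,0,0],8.5],[[1.8,-3.4,0],[0,0,0],8.5],[[1.8,-3.4,0],[0,0,0],8.5],[[1.8,-3.4,0],[0,0,0],8.5],[[1.8,-3.4,0],[0,0,0],8.5],[[0.4,-3.3,0],[0,0,0],8.5],[[0,-0.6,0],[0,0,0],8.5],[[0,0,0],[0,0,0],8.5]]' 30
cat > st.py <<'E'
from h import *
from scipy.spatial.transform import Rotation as Rn
s=telemetry.observe(); R=Rn.from_rotvec(s["eef_rot"]).as_matrix()
print("t",round(s["time_s"],2),"tcp",s["tcp_pos"].round(4),"yaw",round(float(np.arctan2(R[1,0],R[0,0])),3),"down",R[:,1].round(3),"F",s["wrist_force"].round(2),"g",round(s["gripper_width"]*85,1),"q6",s["q"][5].round(2))
E
python3 st.py
```

```text
time_s: 3.58
tcp_pos: [0.4278, -0.0249, 0.2502]
eef_rot: [-1.102, -1.364, 1.364]
wrist_force: [0.4, 0.0, -0.9]
gripper_width: 0.994
t 3.58 tcp [ 0.4278 -0.0249  0.2502] yaw 1.783 down [ 0. -0. -1.] F [ 0.37  0.02 -0.9 ] g 84.5 q6 -1.98
```

```bash
python3 -m crank '[[[0,0,-3.5],[0,0,0],8.5],[[0,0.1,-3.5],[0,0,0],8.5],[[0,0.1,-3.5],[0,0,0],8.5],[[0,0,-3.5],[0,0,0],8.5],[[0,0,-2],[0,0,0],8.5],[[0,0,-2],[0,0,0],8.5],[[0,0,0],[0,0,0],8.5]]'
python3 - <<'E'
from h import *
D=[]
crop("top",260,160,380,270,5,"t5.png",D); crop("scene",220,160,380,310,4,"s5.png",D)
E
```

```text
time_s: 4.17
tcp_pos: [0.4259, -0.0197, 0.0679]
eef_rot: [-1.095, -1.364, 1.368]
wrist_force: [-0.6, 0.2, 0.5]
gripper_width: 0.995
```

View pics/s5.png

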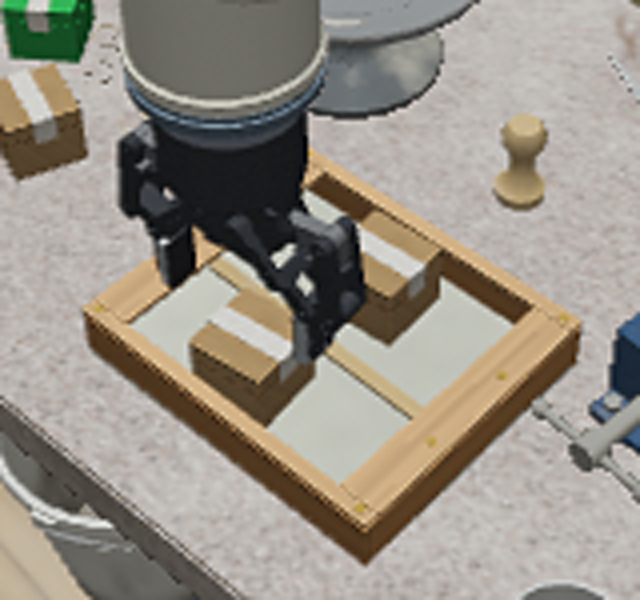

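View pics/t5.png

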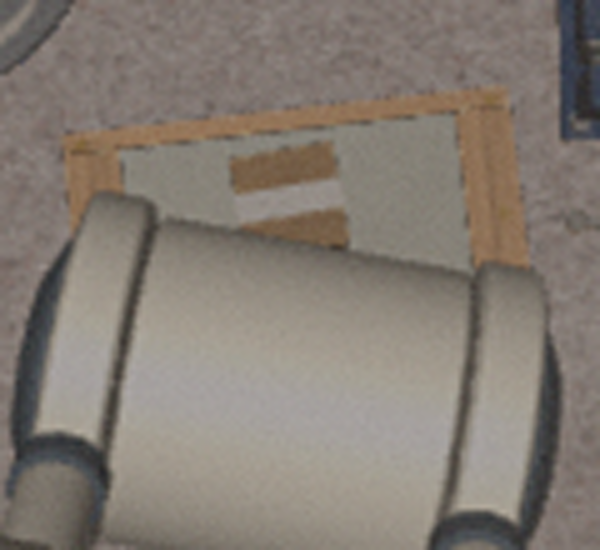

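```bash
python3 -m crank '[[[0.1,0,0],[0,0,0],8.5],[[0,0,0],[0,0,0],8.5]]'; python3 st.py
```

```text
time_s: 4.43
tcp_pos: [0.4295, -0.021, 0.0715]
eef_rot: [-1.102, -1.368, 1.366]
wrist_force: [-0.3, 0.9, -0.5]
gripper_width: 0.998
t 4.43 tcp [ 0.4295 -0.021   0.0715] yaw 1.786 down [ 0.002 -0.    -1.   ] F [-0.27  0.93 -0.54] g 84.8 q6 -1.97
```

Descend and close on carton 2.

```bash
python3 -m crank '[[[0,-0.15,-2],[0,0,0],8.5],[[-0.1,0,-2],[0,0,0],8.5],[[0,0,0],[0,0,0],8.5],[[0,0,0],[0,0,0],7],[[0,0,0],[0,0,0],6],[[0,0,0],[0,0,0],5.3],[[0,0,0],[0,0,0],4.7],[[0,0,0],[0,0,0],4],[[0,0,0],[0,0,0],4],[[0,0,0],[0,0,0],4]]' 30; python3 st.py
```

```text
time_s: 5.27
tcp_pos: [0.4282, -0.0228, 0.0314]
eef_rot: [-1.101, -1.367, 1.366]
wrist_force: [-0.2, 0.8, 12.3]
gripper_width: 0.585
t 5.27 tcp [ 0.4282 -0.0228  0.0314] yaw 1.786 down [ 0.002 -0.    -1.   ] F [-0.17  0.8  12.31] g 49.7 q6 -1.98
```

```bash
python3 -m crank '[[[0,0,1],[0,0,0],4],[[0,0,2],[0,0,0],4],[[0,0,3],[0,0,0],4],[[0,0,3],[0,0,0],4],[[0,0,3],[0,0,0],4],[[0,0,3],[0,0,0],4],[[0,0,0],[0,0,0],4],[[0,0,0],[0,0,0],4]]'; python3 st.py
python3 - <<'E'
from h import *
crop("scene",160,100,380,310,3.5,"s6.png")
E
```

```text
time_s: 5.93
tcp_pos: [0.4283, -0.0228, 0.1822]
eef_rot: [-1.104, -1.369, 1.365]
wrist_force: [-0.6, 0.6, -1.5]
gripper_width: 0.576
t 5.93 tcp [ 0.4283 -0.0228  0.1822] yaw 1.786 down [ 0.004 -0.001 -1.   ] F [-0.57  0.63 -1.55] g 49.0 q6 -1.98
```

View pics/s6.png

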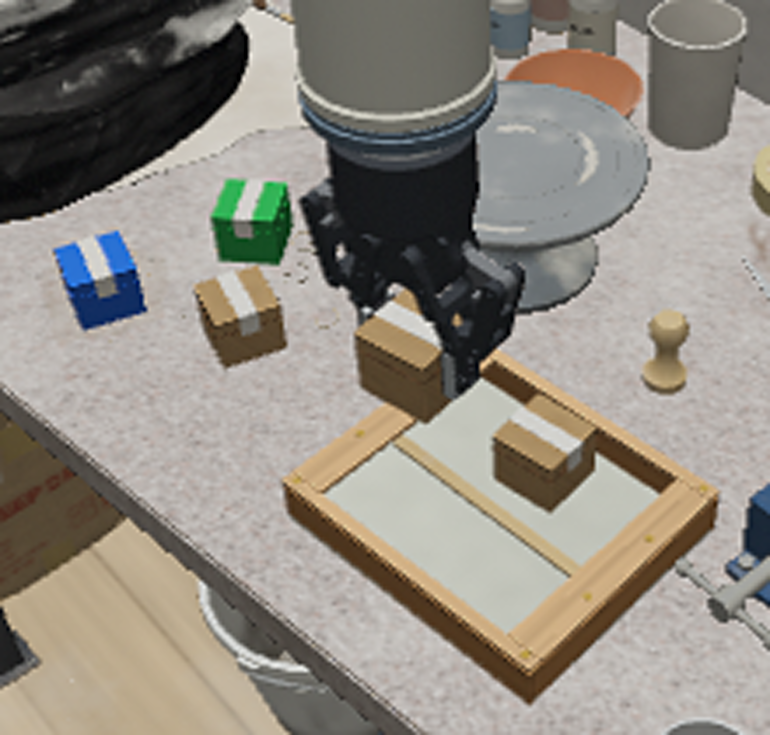

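```bash
python3 -m crank '[[[0.3,3.1,0],[0,0,-0.058],4],[[0.3,3.1,0],[0,0,-0.058],4],[[0.3,3.1,0],[0,0,-0.058],4],[[0.3,3.1,0],[0,0,-0.058],4],[[0.3,3.1,0],[0,0,-0.058],4],[[0.3,3.1,0],[0,0,-0.058],4],[[0.3,3.1,0],[0,0,-0.058],4],[[0,3.2,0],[0,0,-0.058],4],[[0,0,-3],[0,0,0],4],[[0,0,-3],[0,0,0],4],[[0,0,-2],[0,0,0],4],[[0,0,0],[0,0,0],4],[[0,0,0],[0,0,0],4]]'; python3 st.py
python3 - <<'E'
from h import *
D=[(block(.4495,.2265,-.25,0,.045),(0,0,255)),(block(.4495,.2265,-.25,.077,.122),(0,255,0))]
crop("scene",170,100,310,240,4.2,"s7.png",D)
crop("top",170,170,260,270,5,"t7.png",D)
a=cv2.imread("pics/t7.png");b=cv2.imread("pics/s7.png")[:500]
cv2.imwrite("pics/b7.png",cv2.resize(np.hstack([a[:500],b]),None,fx=.75,fy=.75))
E
```

```text
time_s: 7.07
tcp_pos: [0.4474, 0.2259, 0.0991]
eef_rot: [-1.315, -1.021, 1.027]
wrist_force: [-0.2, -0.2, -1.4]
gripper_width: 0.577
t 7.07 tcp [0.4474 0.2259 0.0991] yaw 1.322 down [-0.004 -0.001 -1.   ] F [-0.22 -0.16 -1.45] g 49.1 q6 -0.97
```

View pics/b7.png

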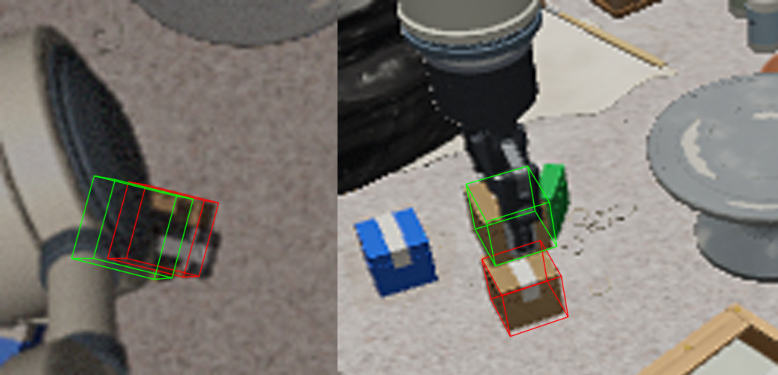

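```bash
python3 -m crank '[[[0.2,0.05,-1],[0,0,0],4],[[0,0,-1],[0,0,0],4],[[0,0,-0.5],[0,0,0],4],[[0,0,-0.2],[0,0,0],4],[[0,0,0],[0,0,0],4],[[0,0,0],[0,0,0],4]]'; python3 st.py
python3 - <<'E'
from h import *
D=[]
crop("scene",190,120,260,220,7,"s8.png",D)
E
```

```text
time_s: 7.67
tcp_pos: [0.4505, 0.2268, 0.0732]
eef_rot: [-1.317, -1.024, 1.024]
wrist_force: [0.4, 0.2, -1.5]
gripper_width: 0.582
t 7.67 tcp [0.4505 0.2268 0.0732] yaw 1.322 down [-0. -0. -1.] F [ 0.42  0.19 -1.53] g 49.5 q6 -0.97
```

View pics/s8.png

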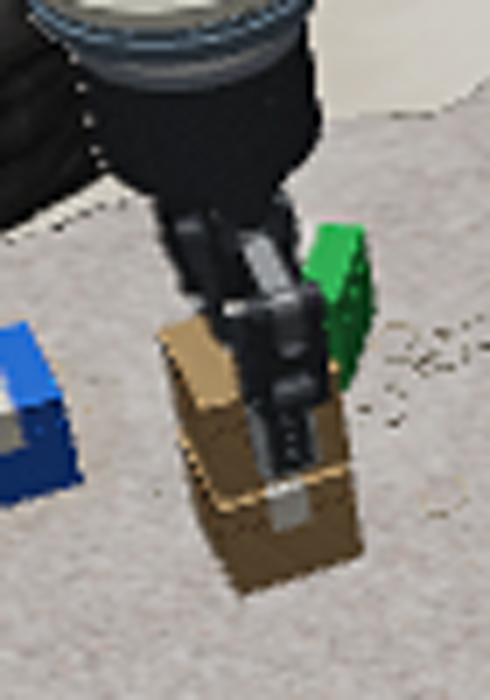

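```bash
python3 -m crank '[[[0,0,-0.15],[0,0,0],4],[[0,0,-0.1],[0,0,0],4],[[0,0,0],[0,0,0],4],[[0,0,0],[0,0,0],4]]'; python3 st.py
```

```text
time_s: 8.05
tcp_pos: [0.4506, 0.2269, 0.0708]
eef_rot: [-1.317, -1.024, 1.024]
wrist_force: [0.1, 0.6, -1.4]
gripper_width: 0.583
t 8.05 tcp [0.4506 0.2269 0.0708] yaw 1.322 down [ 0.  0. -1.] F [ 0.12  0.61 -1.42] g 49.6 q6 -0.97
```

```bash
python3 -m crank '[[[0,0,-0.1],[0,0,0],4],[[0,0,0],[0,0,0],4],[[0,0,0],[0,0,0],4]]'; python3 st.py
```

```text
time_s: 8.3
tcp_pos: [0.4507, 0.2268, 0.0704]
eef_rot: [-1.317, -1.025, 1.024]
wrist_force: [-2.8, -0.5, 15.3]
gripper_width: 0.58
t 8.3 tcp [0.4507 0.2268 0.0704] yaw 1.322 down [ 0.001  0.    -1.   ] F [-2.77 -0.46 15.28] g 49.3 q6 -0.97
```

```bash
python3 -m crank '[[[0,0,0.05],[0,0,0],4.6],[[0,0,0],[0,0,0],5.1],[[0,0,0],[0,0,0],5.4],[[0,0,0],[0,0,0],6],[[0,0,0],[0,0,0],7],[[0,0,0],[0,0,0],8.5],[[0,0,0.5],[0,0,0],8.5],[[0,0,2],[0,0,0],8.5],[[0,0,3],[0,0,0],8.5],[[0,0,3.5],[0,0,0],8.5],[[0,0,3.5],[0,0,0],8.5],[[0,0,0],[0,0,0],8.5]]'; python3 st.py
python3 - <<'E'
from h import *
D=[]
crop("scene",190,140,260,220,7,"s9.png",D)
E
```

```text
time_s: 9.3
tcp_pos: [0.4529, 0.2277, 0.2013]
eef_rot: [-1.319, -1.031, 1.018]
wrist_force: [1.3, 1.2, 1.4]
gripper_width: 0.991
t 9.3 tcp [0.4529 0.2277 0.2013] yaw 1.322 down [ 0.008  0.003 -1.   ] F [1.33 1.23 1.42] g 84.2 q6 -0.97
```

View pics/s9.png

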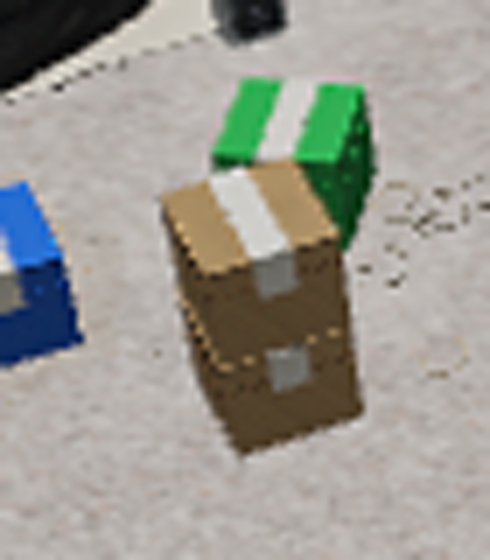

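```bash
python3 -m crank '[[[0.9,-3.17,0],[0,0,0.054],8.5],[[0.9,-3.17,0],[0,0,0.054],8.5],[[0.9,-3.17,0],[0,0,0.054],8.5],[[0.9,-3.17,0],[0,0,0.054],8.5],[[0.9,-3.17,0],[0,0,0.054],8.5],[[0.9,-3.17,0],[0,0,0.054],8.5],[[0.9,-3.17,0],[0,0,0.054],8.5],[[0.9,-3.17,0],[0,0,0.054],8.5],[[0,0,-3.5],[0,0,0],8.5],[[0,0,-3.5],[0,0,0],8.5],[[0,0,-3],[0,0,0],8.5],[[0,0,0],[0,0,0],8.5],[[0,0,0],[0,0,0],8.5]]'; python3 st.py
python3 - <<'E'
from fit import *
D=[(block(.5226,-.0267,.18,.006,.051),(0,0,255))]
crop("scene",260,160,360,260,6,"s10.png",D)
E
```

```text
time_s: 10.43
tcp_pos: [0.5214, -0.0266, 0.0943]
eef_rot: [-1.113, -1.34, 1.344]
wrist_force: [0.6, 0.7, 0.9]
gripper_width: 0.997
t 10.43 tcp [ 0.5214 -0.0266  0.0943] yaw 1.754 down [-0.004  0.001 -1.   ] F [0.58 0.7  0.94] g 84.8 q6 -1.92
```

View pics/s10.png

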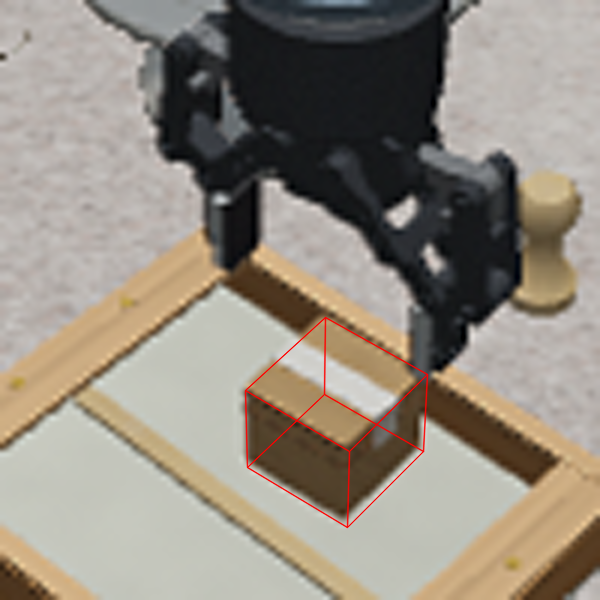

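```bash
python3 -m crank '[[[0.05,0,-2],[0,0,0],8.5],[[0,0,-2],[0,0,0],8.5],[[0,0,-1.5],[0,0,0],8.5],[[0,0,-0.9],[0,0,0],8.5],[[0,0,0],[0,0,0],8.5],[[0,0,0],[0,0,0],7],[[0,0,0],[0,0,0],6],[[0,0,0],[0,0,0],5.3],[[0,0,0],[0,0,0],4.7],[[0,0,0],[0,0,0],4],[[0,0,0],[0,0,0],4],[[0,0,0],[0,0,0],4]]' 30; python3 st.py
```

```text
time_s: 11.48
tcp_pos: [0.5237, -0.0268, 0.0324]
eef_rot: [-1.119, -1.344, 1.342]
wrist_force: [-1.6, 1.3, 11.2]
gripper_width: 0.58
t 11.48 tcp [ 0.5237 -0.0268  0.0324] yaw 1.754 down [ 0.002 -0.    -1.   ] F [-1.63  1.33 11.22] g 49.3 q6 -1.92
```

```bash
python3 -m crank '[[[0,0,1],[0,0,0],4],[[0,0,2],[0,0,0],4],[[0,0,3],[0,0,0],4],[[0,0,3],[0,0,0],4],[[0,0,3],[0,0,0],4],[[0,0,3],[0,0,0],4],[[0,0,1],[0,0,0],4],[[0,0,0],[0,0,0],4]]'; python3 st.py
python3 - <<'E'
from fit import *
M=masks("carton_1",np.array((.45,.2265)),.05,.05)+masks("base_carton",np.array((.45,.2265)),.04,.05)
for n,m in M:
    v,u=np.nonzero(m); print(n,u.min(),u.max(),v.min(),v.max(),m.sum())
D=[(block(.4505,.2268,-.25,0,.09),(0,0,255))]
crop("scene",190,120,280,220,6,"s11.png",D);crop("top",180,200,240,260,9,"t11.png",D)
E
```

```text
time_s: 12.15
tcp_pos: [0.5243, -0.0269, 0.1944]
eef_rot: [-1.122, -1.346, 1.342]
wrist_force: [0.7, -0.3, -0.7]
gripper_width: 0.579
t 12.15 tcp [ 0.5243 -0.0269  0.1944] yaw 1.754 down [ 0.005 -0.001 -1.   ] F [ 0.69 -0.3  -0.73] g 49.2 q6 -1.92
top 195 222 218 243 545
scene 213 239 163 191 561
top 220 226 225 241 60
```

View pics/s11.png

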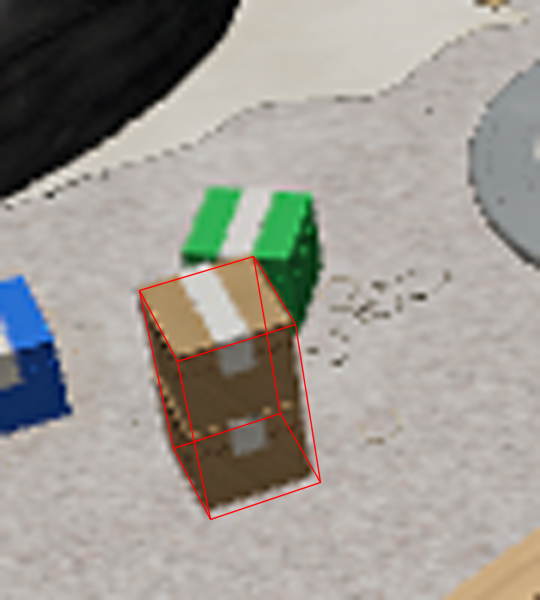

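View pics/t11.png

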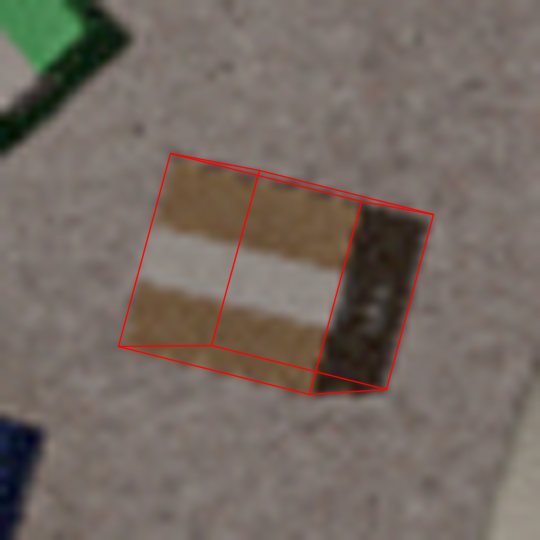

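```bash
python3 -m crank '[[[-0.91,3.17,0],[0,0,-0.054],4],[[-0.91,3.17,0],[0,0,-0.054],4],[[-0.91,3.17,0],[0,0,-0.054],4],[[-0.91,3.17,0],[0,0,-0.054],4],[[-0.91,3.17,0],[0,0,-0.054],4],[[-0.91,3.17,0],[0,0,-0.054],4],[[-0.91,3.17,0],[0,0,-0.054],4],[[-0.91,3.17,0],[0,0,-0.054],4],[[0,0,0],[0,0,0],4],[[0,0,-2],[0,0,0],4],[[0,0,-2],[0,0,0],4],[[0,0,-1.5],[0,0,0],4],[[0,0,0],[0,0,0],4],[[0,0,0],[0,0,0],4],[[0,0,0],[0,0,0],4]]'; python3 st.py
python3 - <<'E'
from h import *
crop("scene",190,80,260,220,5,"s12.png",[])
E
```

```text
time_s: 13.9
tcp_pos: [0.4507, 0.2269, 0.1369]
eef_rot: [-1.317, -1.024, 1.023]
wrist_force: [-0.0, 0.1, -1.1]
gripper_width: 0.58
t 13.9 tcp [0.4507 0.2269 0.1369] yaw 1.322 down [ 0.001  0.    -1.   ] F [-0.01  0.14 -1.09] g 49.3 q6 -0.97
```

View pics/s12.png

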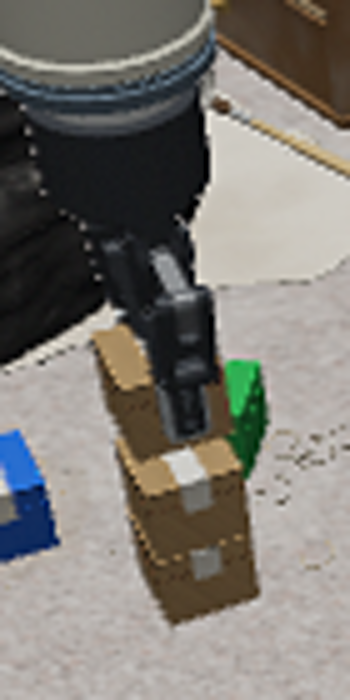

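```bash
python3 -m crank '[[[0,0,-1],[0,0,0],4],[[0,0,-0.6],[0,0,0],4],[[0,0,-0.25],[0,0,0],4],[[0,0,0],[0,0,0],4],[[0,0,-0.1],[0,0,0],4],[[0,0,0],[0,0,0],4],[[0,0,0],[0,0,0],4]]'; python3 st.py
```

```text
time_s: 14.53
tcp_pos: [0.4504, 0.2269, 0.117]
eef_rot: [-1.317, -1.024, 1.024]
wrist_force: [-0.1, 0.0, -1.5]
gripper_width: 0.587
t 14.53 tcp [0.4504 0.2269 0.117 ] yaw 1.322 down [ 0.  0. -1.] F [-0.1   0.   -1.53] g 49.9 q6 -0.97
```

```bash
python3 -m crank '[[[0,0,-0.1],[0,0,0],4],[[0,0,0],[0,0,0],4],[[0,0,0],[0,0,0],4]]'; python3 st.py
```

```text
time_s: 14.78
tcp_pos: [0.4506, 0.2269, 0.1164]
eef_rot: [-1.317, -1.025, 1.023]
wrist_force: [-2.0, -1.8, 11.3]
gripper_width: 0.583
t 14.78 tcp [0.4506 0.2269 0.1164] yaw 1.322 down [ 0.001  0.    -1.   ] F [-2.04 -1.77 11.3 ] g 49.6 q6 -0.97
```

```bash
python3 -m crank '[[[0,0,0.04],[0,0,0],4.6],[[0,0,0],[0,0,0],5.1],[[0,0,0],[0,0,0],5.4],[[0,0,0],[0,0,0],6],[[0,0,0],[0,0,0],7],[[0,0,0],[0,0,0],8.5],[[0,0,0],[0,0,0],8.5],[[0,0,0.5],[0,0,0],8.5],[[0,0,2],[0,0,0],8.5],[[0,0,3],[0,0,0],8.5],[[0,0,3],[0,0,0],8.5],[[0,0,2],[0,0,0],8.5],[[0,0,0],[0,0,0],8.5]]'; python3 st.py
python3 - <<'E'
from h import *
crop("scene",190,120,260,220,6,"s13.png",[])
E
```

```text
time_s: 15.87
tcp_pos: [0.452, 0.2275, 0.2254]
eef_rot: [-1.319, -1.029, 1.019]
wrist_force: [-0.1, -0.2, 0.7]
gripper_width: 0.995
t 15.87 tcp [0.452  0.2275 0.2254] yaw 1.322 down [ 0.006  0.002 -1.   ] F [-0.07 -0.2   0.69] g 84.6 q6 -0.97
```

View pics/s13.png

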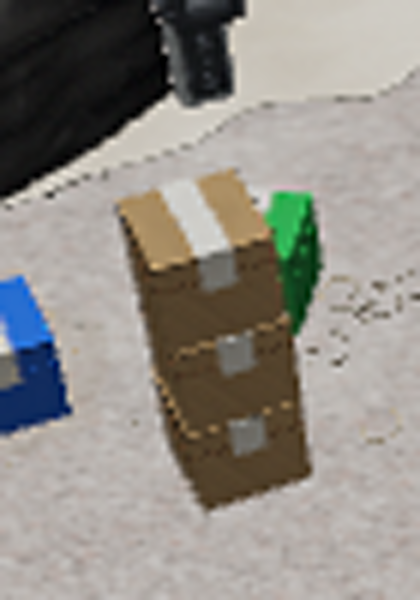

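```bash
python3 - <<'E'
from h import *
b=(.4767,-.0346,.1104)
D=[(block(*b,0,.039,.184,.218),(0,255,0)),(block(*b,.033,.039,.164,.164),(255,0,0)),(block(.4745,-.0346,.11,.006,.012,.011,.194),(0,0,255))]
crop("scene",235,185,375,305,5.4,"s14.png",D);crop("top",265,165,380,270,6,"t14.png",D)
crop("scene",235,185,375,305,5.4,"s14r.png",[])
for d in models.silhouettes("strip","top")[:1]:
    m=d["pixels"];v,u=np.nonzero(m); print(d["p"],d["box"]); 
    P=np.array([back("top",(a,b),.012)[:2] for a,b in zip(u,v)]); c=P.mean(0); w,V=np.linalg.eigh(np.cov((P-c).T)); print(c,V[:,1],np.arctan2(-V[0,1]*np.sign(V[1,1]),abs(V[1,1])))
E
```

```text
0.66 [288.4, 217.1, 353.5, 222.4]
[ 0.47443219 -0.03083233] [-0.08104985  0.99671005] 0.08113884794786444
```

View pics/s14.png

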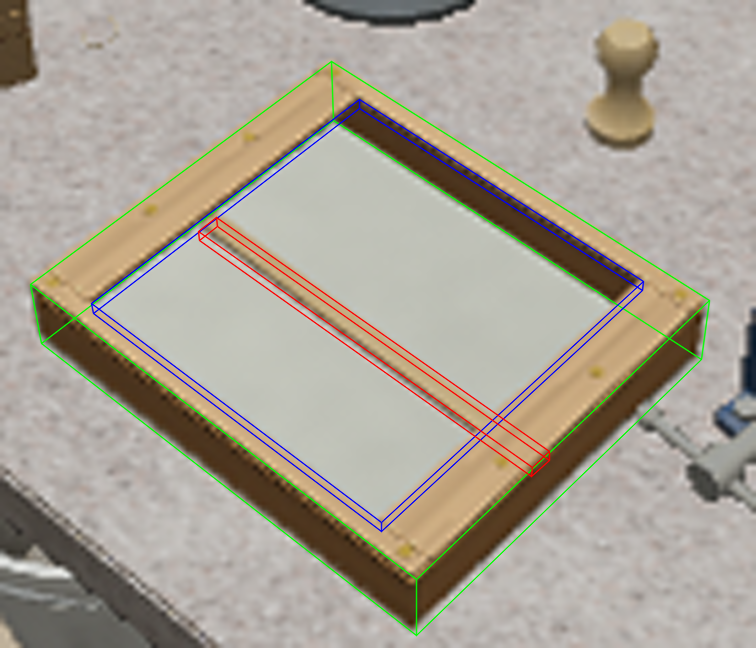

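View pics/t14.png

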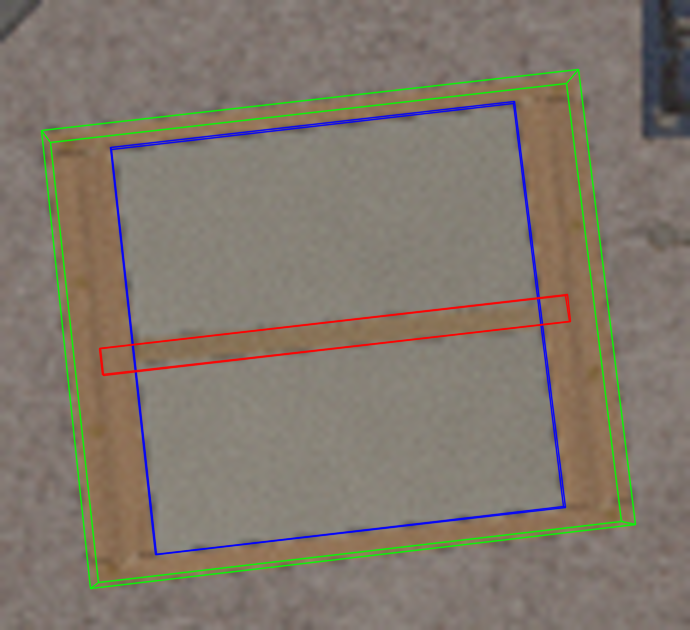

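```bash
python3 -m crank '[[[0.2,-2.2,0],[0,0,-0.1],8.5],[[0.2,-2.2,0],[0,0,-0.1],8.5],[[0.2,-2.2,0],[0,0,-0.1],8.5],[[0.2,-2.2,0],[0,0,-0.1],6],[[0.2,-2.2,0],[0,0,-0.1],4],[[0.2,-2.2,0],[0,0,-0.1],4],[[0.2,-2.2,0],[0,0,-0.1],4],[[0.2,-2.2,0],[0,0,-0.1],4],[[0.2,-2.2,0],[0,0,-0.1],4],[[0.2,-2.2,0],[0,0,-0.1],4],[[0.2,-2.2,0],[0,0,-0.1],4],[[0.2,-2.05,0],[0,0,-0.14],4],[[0,0,-3],[0,0,0],4],[[0,0,-3.5],[0,0,0],4],[[0,0,-3.5],[0,0,0],4],[[0,0,-3],[0,0,0],4],[[0,0,-2],[0,0,0],4],[[0,0,0],[0,0,0],4],[[0,0,0],[0,0,0],4]]'; python3 st.py
python3 - <<'E'
from h import *
crop("scene",235,165,375,305,4.2,"s15.png",[]);crop("top",265,165,380,270,6,"t15.png",[])
E
```

```text
time_s: 17.7
tcp_pos: [0.4733, -0.0355, 0.0703]
eef_rot: [-1.569, -0.073, 0.079]
wrist_force: [0.5, -1.0, 0.2]
gripper_width: 0.469
t 17.7 tcp [ 0.4733 -0.0355  0.0703] yaw 0.097 down [-0.003  0.001 -1.   ] F [ 0.48 -0.99  0.22] g 39.8 q6 -0.3
```

View pics/s15.png

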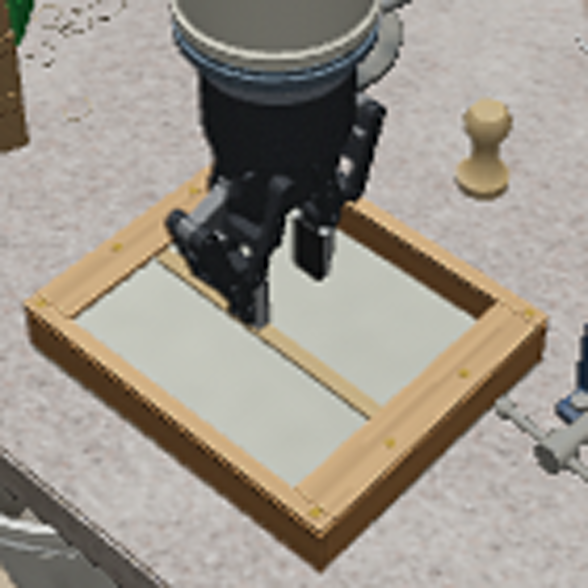

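```bash
python3 -m crank '[[[0.1,0,-1.5],[0,0,-0.015],4],[[0,0,-1.5],[0,0,0],4],[[0,0,-1],[0,0,0],3.5],[[0,0,-0.3],[0,0,0],3],[[0,0,0],[0,0,0],3],[[0,0,0],[0,0,0],3]]' 30; python3 st.py
python3 - <<'E'
from h import *
crop("scene",255,195,345,285,6.6,"s16.png",[])
E
```

```text
time_s: 18.3
tcp_pos: [0.4755, -0.0357, 0.0288]
eef_rot: [-1.57, -0.065, 0.064]
wrist_force: [0.3, 0.3, -0.2]
gripper_width: 0.357
t 18.3 tcp [ 0.4755 -0.0357  0.0288] yaw 0.082 down [ 0. -0. -1.] F [ 0.35  0.33 -0.19] g 30.3 q6 -0.28
```

View pics/s16.png

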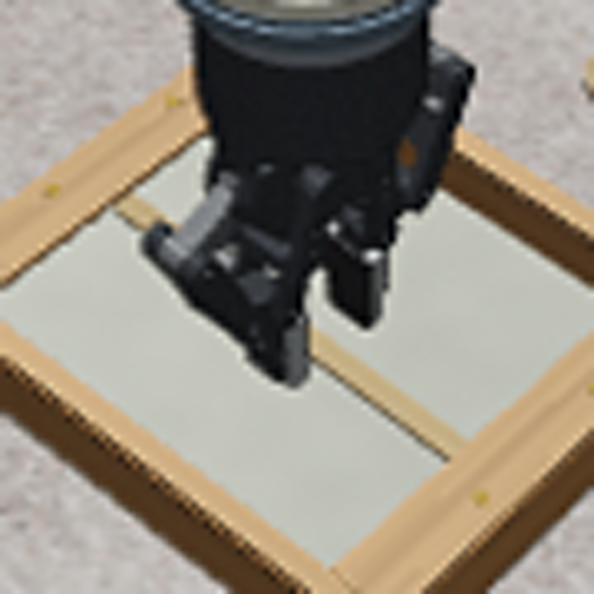

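```bash
python3 -m crank '[[[0,0,-0.2],[0,0,0],2.5],[[0,0,0],[0,0,0],2],[[0,0,0],[0,0,0],1.6],[[0,0,0],[0,0,0],1.6]]' 30; python3 st.py
```

```text
time_s: 18.68
tcp_pos: [0.4754, -0.0357, 0.0264]
eef_rot: [-1.57, -0.065, 0.064]
wrist_force: [-0.5, 0.5, 0.3]
gripper_width: 0.186
t 18.68 tcp [ 0.4754 -0.0357  0.0264] yaw 0.082 down [ 0. -0. -1.] F [-0.52  0.5   0.33] g 15.8 q6 -0.28
```

```bash
python3 -m crank '[[[0,0,0],[0,0,0],1.2],[[0,0,0],[0,0,0],1],[[0,0,0],[0,0,0],0.8],[[0,0,0],[0,0,0],0.5],[[0,0,0],[0,0,0],0.5]]' 40; python3 st.py
```

```text
time_s: 19.1
tcp_pos: [0.4753, -0.0357, 0.0264]
eef_rot: [-1.57, -0.065, 0.064]
wrist_force: [-0.8, 0.3, 6.3]
gripper_width: 0.098
t 19.1 tcp [ 0.4753 -0.0357  0.0264] yaw 0.082 down [ 0. -0. -1.] F [-0.8   0.34  6.34] g 8.4 q6 -0.28
```

```bash
python3 -m crank '[[[0,0,0.3],[0,0,0],0.4],[[0,0,0.6],[0,0,0],0.4],[[0,0,0],[0,0,0],0.4],[[0,0,0],[0,0,0],0.4]]' 40; python3 st.py
python3 - <<'E'
from h import *
crop("scene",255,195,345,285,6.6,"s17.png",[])
E
```

```text
time_s: 19.43
tcp_pos: [0.4756, -0.0357, 0.0356]
eef_rot: [-1.57, -0.065, 0.064]
wrist_force: [0.3, -0.4, 0.1]
gripper_width: 0.099
t 19.43 tcp [ 0.4756 -0.0357  0.0356] yaw 0.082 down [ 0.001 -0.    -1.   ] F [ 0.35 -0.38  0.06] g 8.4 q6 -0.28
```

View pics/s17.png

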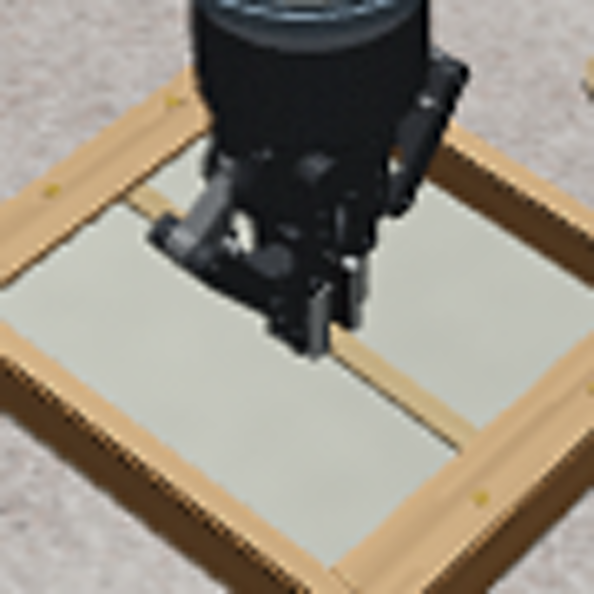

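```bash
python3 -m crank '[[[0.1,0,0],[0,0,-0.05],0.4],[[0,0,0],[0,0,-0.1],0.4],[[0,0,0],[0,0,-0.1],0.4],[[0,0,0],[0,0,-0.1],0.4],[[0,0,0],[0,0,-0.1],0.4],[[0,0,0],[0,0,-0.1],0.4],[[0,0,0],[0,0,-0.1],0.4],[[0,0,0],[0,0,-0.1],0.4],[[0,0,0],[0,0,0],0.4],[[0,0,0],[0,0,0],0.4]]' 40; python3 st.py
python3 - <<'E'
from h import *
b=(.4767,-.036,.1104)
D=[(block(.4767,-.0357,.082-.75,.015,.021,.011,.194),(0,0,255))]
crop("scene",235,165,375,305,4.5,"s18.png",D);crop("scene",235,165,375,305,4.5,"s18r.png",[]);crop("top",265,165,380,270,6,"t18.png",[])
E
```

```text
time_s: 20.32
tcp_pos: [0.4762, -0.0357, 0.0351]
eef_rot: [-1.507, 0.521, -0.52]
wrist_force: [-0.4, -0.3, -1.1]
gripper_width: 0.099
t 20.32 tcp [ 0.4762 -0.0357  0.0351] yaw -0.665 down [-0.  0. -1.] F [-0.37 -0.26 -1.08] g 8.4 q6 0.46
```

View pics/s18.png

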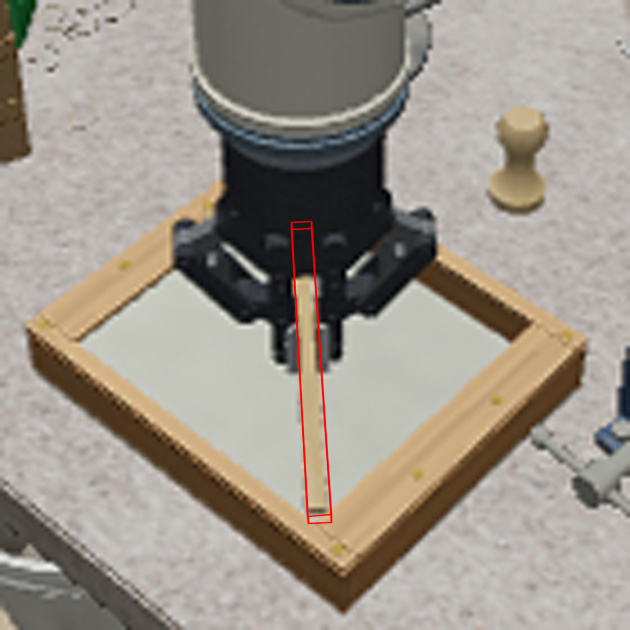

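View pics/t18.png

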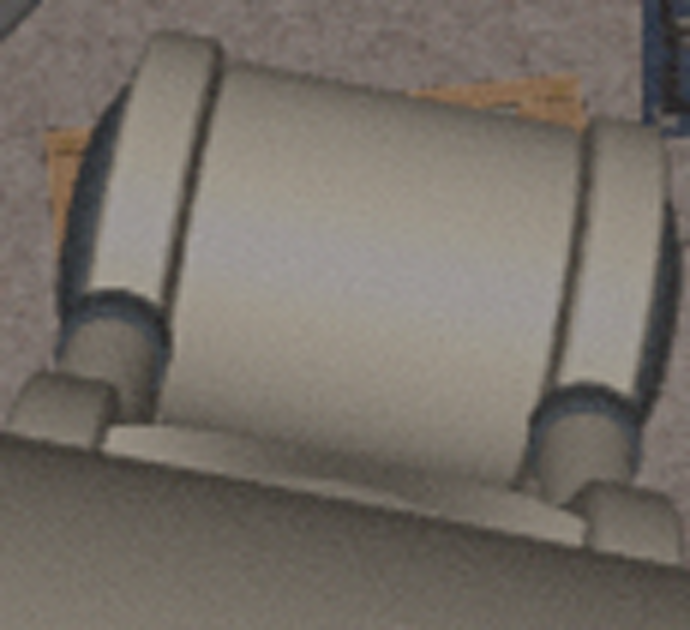

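```bash
python3 -m crank '[[[-0.1,-0.15,0],[0,0,0],0.4],[[0,0,0.5],[0,0,0],0.4],[[0,0,0.5],[0,0,0],0.4],[[0,0,0],[0,0,0],0.4]]' 40; python3 st.py
python3 - <<'E'
from h import *
D=[(block(.4755,-.037,.082-.75,.025,.031,.011,.194),(0,0,255))]
crop("scene",235,165,375,305,4.5,"s19.png",D)
E
```

```text
time_s: 20.8
tcp_pos: [0.4757, -0.0373, 0.0462]
eef_rot: [-1.507, 0.522, -0.523]
wrist_force: [0.0, 0.3, 0.3]
gripper_width: 0.099
t 20.8 tcp [ 0.4757 -0.0373  0.0462] yaw -0.668 down [ 0.001 -0.    -1.   ] F [0.01 0.29 0.34] g 8.4 q6 0.46
```

View pics/s19.png

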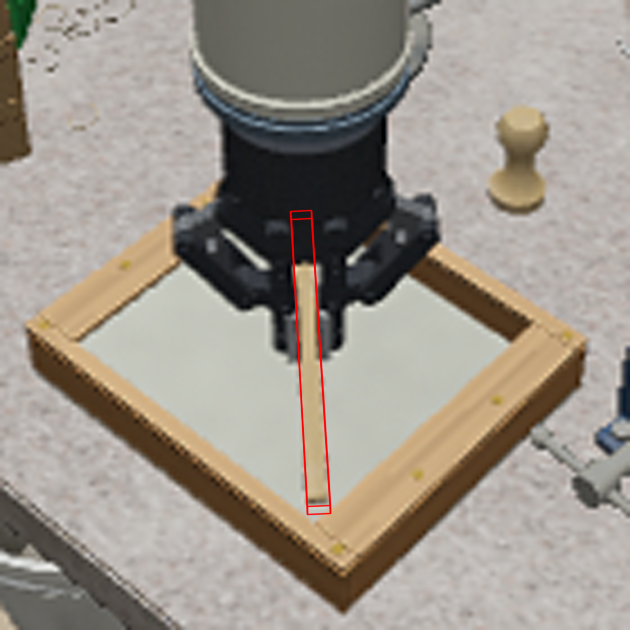

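```bash
python3 -m crank '[[[0,0,0.5],[0,0,0],0.4],[[0,0,0.5],[0,0,0],0.4],[[0,0,0.5],[0,0,0],0.4],[[0,0,0],[0,0,0],0.4]]' 40; python3 st.py
python3 - <<'E'
from h import *
crop("scene",235,165,375,305,4.5,"s20.png",[])
E
```

```text
time_s: 21.18
tcp_pos: [0.4757, -0.0372, 0.0612]
eef_rot: [-1.507, 0.522, -0.524]
wrist_force: [0.8, 0.5, -0.5]
gripper_width: 0.098
t 21.18 tcp [ 0.4757 -0.0372  0.0612] yaw -0.668 down [ 0.001 -0.    -1.   ] F [ 0.81  0.51 -0.45] g 8.3 q6 0.46
```

View pics/s20.png

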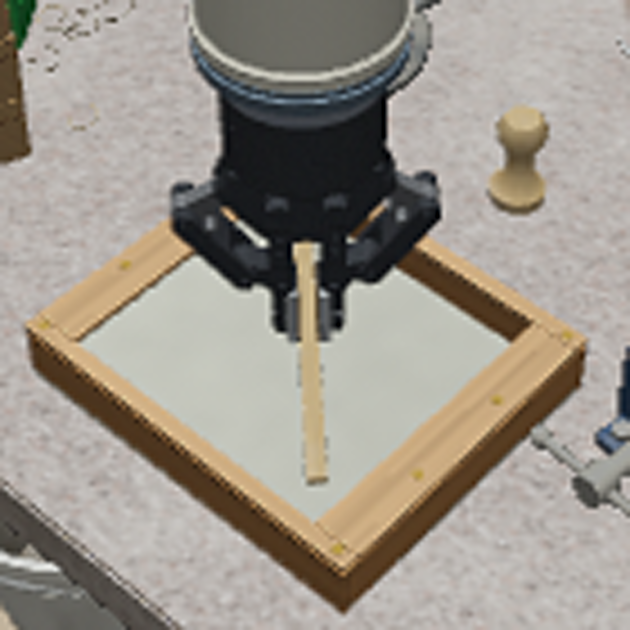

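```bash
python3 -m crank '[[[0,0,0.7],[0,0,0],0.4],[[0,0,1],[0,0,0],0.4],[[0,0,1.5],[0,0,0],0.4],[[0,0,2],[0,0,0],0.4],[[0,0,2],[0,0,0],0.4],[[0,0,2],[0,0,0],0.4],[[0,0,2],[0,0,0],0.4],[[0,0,2],[0,0,0],0.4],[[0,0,2],[0,0,0],0.4],[[0,0,1],[0,0,0],0.4],[[0,0,0],[0,0,0],0.4],[[0,0,0],[0,0,0],0.4],[[0,0,0],[0,0,0],0.4],[[0,0,0],[0,0,0],0.4]]' 40; python3 st.py
python3 - <<'E'
from h import *
s=telemetry.observe(); z=s["tcp_pos"][2]-.0204
D=[(block(.4755,-.037,-.668,z,z+.006,.011,.194),(0,0,255))]
crop("scene",180,80,380,260,3.8,"s21.png",D);crop("scene",180,80,380,260,3.8,"s21r.png",[]);viewer.camera("top");crop("top",150,80,400,280,3,"t21.png",[])
for n in("scene","top"):
  for d in models.silhouettes("strip",n)[:2]: print(n,d["p"],d["box"])
E
```

```text
time_s: 22.4
tcp_pos: [0.4747, -0.037, 0.2213]
eef_rot: [-1.507, 0.524, -0.521]
wrist_force: [0.1, -0.2, -0.4]
gripper_width: 0.096
t 22.4 tcp [ 0.4747 -0.037   0.2213] yaw -0.668 down [-0.002  0.    -1.   ] F [ 0.05 -0.19 -0.4 ] g 8.2 q6 0.46
scene 0.2 [406.5, 282.9, 451.3, 328.3]
```

View pics/s21.png

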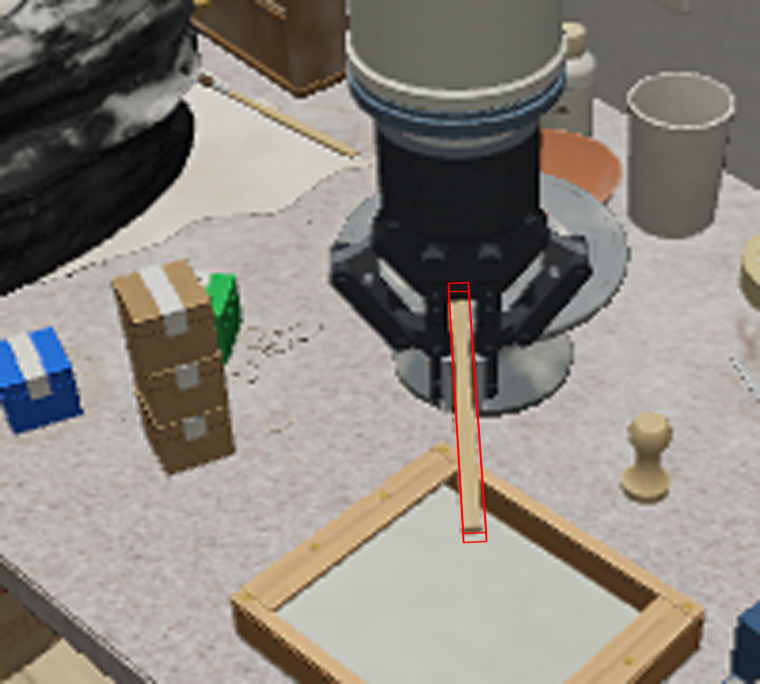

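View pics/t21.png

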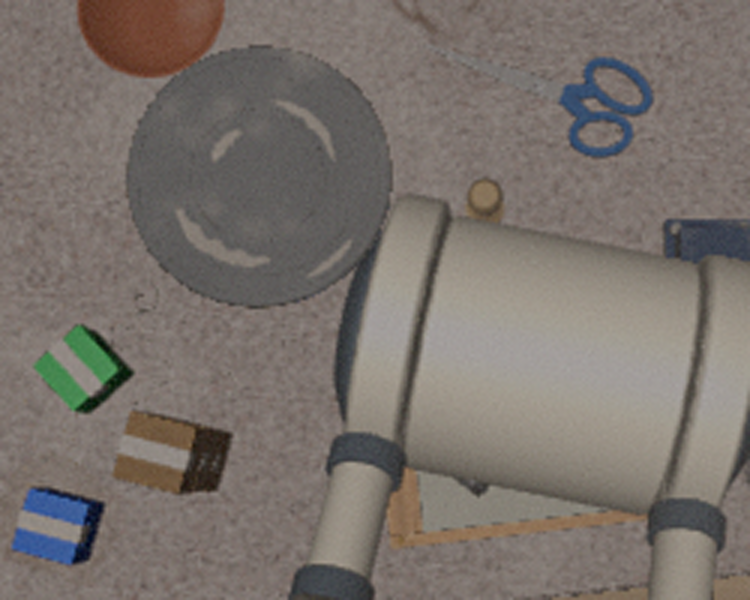

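```bash
python3 - <<'E'
from h import *
D=[(block(.4503,.2267,-.25,z,z+.045),c) for z,c in((0,(0,0,255)),(.045,(0,255,0)),(.09,(255,0,0)))]
crop("scene",195,135,255,215,7,"s22.png",D);crop("top",175,200,235,260,9,"t22.png",D)
a=cv2.imread("pics/t22.png");b=cv2.imread("pics/s22.png")[:540]
cv2.imwrite("pics/b22.png",cv2.resize(np.hstack([a[:540],b]),None,fx=.8,fy=.8))
print(abs(telemetry.observe()["qd"]).max())
E
```

```text
0.004439607934146803
```

View pics/b22.png

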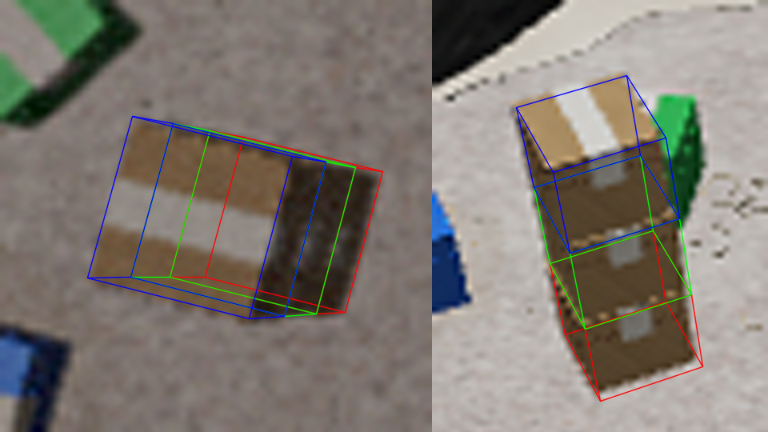

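The picture shows a clean column of three. Each layer lies on its predicted outline to within about 2 mm, with top face edges at about (130,118)–(295,155) in the left half. The strip is held still above the box, so I'm handing in.

```bash
python3 -c "
from rig import r
print(r.close_job())"; python3 st.py
```

```text
the job is handed in; nothing more can be done
None
the job is handed in; nothing more can be done
```

I stacked both cartons on the base carton and lifted the strip out through the hatch. I handed in with the strip held still, 22.5 s into the 61 s allowed.

- **Cartons:** The near carton (carton_2) went onto the base carton first, then the far one (carton_1) on top. In both cameras each layer of the column lies within about 2 mm of where it should be, against a 15 mm tolerance.
- **Strip:** I gripped it at its middle with 40 N, raised it 9 mm and turned it about 0.75 rad, roughly corner to corner. It came up through the hatch with no contact force showing on the wrist.
- **At hand-in:** The TCP was at z = 0.221 m, which puts the strip about 0.20 m above the worktop by calculation. It looked level, and the joints were barely moving (at most 0.004 rad/s).
- **Bystanders:** The stamp looked undisturbed. The cutter and rib were not in the last pictures, but the arm never went near them.

Some checks disagreed or gave less than I wanted:

- **Gripper opening:** It read about 8.3 mm on the 11 mm wide strip. The strip followed every move without slipping.
- **Strip ends:** In the scene picture both ends sat slightly inside their predicted outline. The grip may be a few millimetres off centre, or the far end partly hidden by the gripper.
- **Strip detection:** The network did not find the held strip in the last pictures, so its pose rests on the overlay I viewed.
- **Cameras:** The two views disagree with each other by about 2 mm.

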